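# Zero the lab balance and log it

## Robot

A 6-joint arm with a two-finger parallel gripper is mounted at the origin on the work surface. World frame = base frame: x ahead of the robot, y to its left, z up, the work surface at z = 0. Lengths are in m, angles in rad, forces in N, time in s.
With the tool pointing down it reaches from about 0.4 to 0.825 m from the base axis. Payload 7 kg.
Tool frame: the origin (TCP) lies at the very end of the fingers, on their centre line; the grasp point (between the pads) lies 19 mm behind it; z points along the fingers, y is the line along which they close (so a half turn about z gives the same grasp; the last joint's range is limited). The gripper opens to 88 mm and grips with 3 to 60 N. Pads are 19 mm wide; open, the fingers measure 130 mm over their backs; the gripper's body (78 mm by 193 mm) begins 47 mm behind the grasp point.
Start: joints at [1.604, 0.359, 0.012, 0, -1.224, -0.288], TCP at [0.17, 0.653, 0.227] pointing down, gripper open.
Joint ranges: [-3.07, 3.07], [-1.43, 2.12], [-1.02, 1.25], [-3.03, 1.67], [-3.05, -0], [-3.03, 3.03]. Speed limits (rad/s): [2.39, 2.39, 3.01, 3.14, 3.14, 3.14].

## Interface

Orientations are given as [roll, pitch, yaw] about the fixed x, y, z axes, in that order (R = Rz(yaw) Ry(pitch) Rx(roll)).
In Python, from station import * gives the robot as it stands.
- The arm moves only by the tool servo_tool, never from a script. Its argument "moves" is a list of rows, each an object of numbers: "jaw": the opening, from 0 (shut) to 1 (fully open); "dx", "dy", "dz": the shift along the world's x, y, z in m; "roll": the turn about the world's z in degrees. A call has exactly 10 rows; each row shifts and turns the commanded pose from where the row before left it; what a row does not reach is not made up. A row lasts 1/8 s, in which the tool goes at most 62.5 mm and 10.7 degrees, less where a joint would pass 70% of its speed; a pose out of reach is approached as far as the arm can. A call with a gripper value outside its range is refused whole. The fingers move at their own pace and stop on an object; "newtons" is the grip in N (left out, the last holds). Time passes only in rows, so rows that do not move let the fingers close, or fill a call up. It gives the time, the measured TCP pose, the force, the opening and the grip force at its end, in the units of the state.
- get_state(): the state, without advancing time (a new reading comes with each control period).
- grab_frame(name): name is "side" or "top" or "wrist"; returns (picture, depth): 480x640x3 uint8, red, green, blue; 480x640 float32, m along the optical axis (not along the pixel's ray), 0 where there is no reading.
- calibration(name): a dict with "intrinsics" (3x3 intrinsics, pixels), "R" (3x3) and "t" (3): a world point X has camera coordinates R X + t. Camera axes: x right, y down, z forward; pixel columns grow to the right and rows downward; lengths in m; the calibration is good to about 2 mm. A picture is of the moment at which its call begins: read the wrist's pose just before it. calibration takes no time and is no camera call; for the wrist camera it gives the pose at the moment of the call.
- job_done(): hands the job in; it is judged then, once.
The state is a dict: "t": time; "q": joint angles; "qd": joint speeds; "joint_efforts": joint torques, N m; "eef_pos": TCP position; "ee_rot": TCP orientation; "force": force on the tool from outside, world axes, zero at the start; "moment": the same for the moment, N m; "width": finger opening in m; "gripper_force": force on a finger pad.
Only numpy, scipy, OpenCV 4.12 (cv2) and the standard library are available. Lean on these libraries where they do the work, as an engineer would, in place of code of your own. Each camera call takes 0.05 s, during which the arm holds its last target. There are 200 camera calls.

## Task

Get the lab balance ready for the next class with light touches of the fingertips: first press briefly on its round pan to wake it, then press its long bar-shaped zero key, and last press the square key on the printer to log the zero. Touch each one gently and let it spring back up before going to the next, and finish with all of them released. Do not press the balance's round key, do not touch the hotplate, and do not lift, shift or tip the check weight, the specimen cup or the two bottles.

Things in the scene. Friction and masses are not known exactly. Their poses are not given: they have to be found in the camera images.
- balance: Grey lab balance, fixed, 240 (x) x 200 (y) x 45 mm high (its flat top); origin centre of underside. Own -x is its front. Round pan on its rear half, two white keys and a dark display on its front strip, which lies towards the robot (the keys 66 mm left and right of the middle, in either order).
- pan_top (a point): Centre of the top face of the round steel weighing pan (120 mm dia, 4 mm thick), 66 mm above the table unpressed. It moves down with the pan; its axes are the balance's (z up, x away from its front).
- pan (a joint): Pan travel, m: 0 up, 0.008 bottomed. Sprung: starts to move at about 1 N, 3 N at 2.5 mm, about 7.5 N at the bottom; springs back by itself.
- zero_base: Black bezel plate of the zero key on the balance top, fixed; origin centre of underside at 45 mm above the table, 58 x 36 x 3 mm.
- zero_top (a point): Centre of the top face of the zero key: white bar-shaped key, 46 mm long (along own y) x 20 mm, 58 mm above the table, 10 mm proud of its bezel; moves with the key. Axes are the balance's.
- zero (a joint): Zero key travel, m: 0 up, 0.006 fully pressed. Sprung: moves from about 1 N, 3 N at 3 mm, 5 N at the bottom; springs back.
- mode_base: Black bezel plate of the other, round key (do not press), fixed on the balance top, 58 x 36 x 3 mm.
- mode (a joint): Travel of the round white key (22 mm dia, top 58 mm above the table), m: 0 up, 0.006 pressed. It must be left alone.
- printer: Grey box-shaped receipt printer, fixed, 170 (x) x 120 (y) x 85 mm high, a slip of paper (seen only) standing from its top to 103 mm; origin centre of underside; own -x is its front. To the left or the right of the balance.
- print_top (a point): Centre of the top face of the printer's only key: white square key 24 x 24 mm on its top near the front edge, 95 mm above the table, 10 mm proud; moves with the key. Axes are the printer's.
- print (a joint): Print key travel, m: 0 up, 0.006 fully pressed; same spring as the zero key (3 N at 3 mm, 5 N at the bottom).
- hotplate: White hotplate with a round dark plate on top, fixed, 170 x 160 x 84 mm high, on the other side of the balance from the printer. Not to be touched.
- weight: 300 g steel check weight with a knob, 38 mm dia, 58 mm tall, beside the balance; loose; origin centre of its underside. Not part of the job.
- cup: Clear specimen cup with orange lid, 56 mm dia, 69 mm tall, beside the balance; loose; origin centre of its underside. Not part of the job.
- washbottle: White plastic wash bottle, 72 mm dia, 165 mm tall, behind, to one side of the balance; loose; origin centre of its underside. Not part of the job.
- reagent: Amber bottle with red cap, 54 mm dia, 120 mm tall, behind, to one side of the balance; loose; origin centre of its underside. Not part of the job.

How it is judged:
On the way, in this order (a step that is already met when the one before it is completed fails the run):
1. the pan is pressed down at least 2.5 mm by the fingers, both keys up (value of joint pan above 0.0025 m and contact force between the fingers and balance above 0.5 N and value of joint each of zero, print below 0.001 m), for 0.1 s.
2. then the bar-shaped zero key is pressed at least 3 mm, pan and print key up (value of joint zero above 0.003 m and contact force between the fingers and zero_base above 0.5 N and value of joint each of pan, print below 0.001 m), for 0.1 s.
3. then the printer's square key is pressed at least 3 mm, pan and zero key up (value of joint print above 0.003 m and contact force between the fingers and printer above 0.5 N and value of joint each of pan, zero below 0.001 m), for 0.1 s.
At the end, for the whole second after the job is handed in: Pan and all keys released (within 1 mm of fully up), and the weight, cup and bottles at rest, upright and within 20 mm of where they started (value of joint each of pan, zero, mode, print below 0.001 m and distance of each of weight, cup, washbottle, reagent from where it was at the start of the episode below 0.02 m and linear speed of each of weight, cup, washbottle, reagent below 0.02 m/s and angle between each of weight, cup, washbottle, reagent's own z axis and vertical below 0.2 rad); the robot touches nothing.
It fails at once if the balance, a key or the printer is pressed harder than 18 N (contact force between any of the fingers, the arm and balance above 18 N or contact force between any of the fingers, the arm and zero_base above 18 N or contact force between any of the fingers, the arm and mode_base above 18 N or contact force between any of the fingers, the arm and printer above 18 N).
It fails at once if the round key is pressed (more than 1.5 mm) (value of joint mode above 0.0015 m).
It fails at once if the hotplate is touched (more than 2 N) (contact force between any of the fingers, the arm and hotplate above 2 N).
It fails at once if the weight, the cup or a bottle is lifted (15 mm), shifted (20 mm) or tipped (0.35 rad) (height (world z) of any of weight, cup, washbottle, reagent above 0.015 m or distance of any of weight, cup, washbottle, reagent from where it was at the start of the episode above 0.02 m or angle between any of weight, cup, washbottle, reagent's own z axis and vertical above 0.35 rad).
It also fails if it takes over 48 s, if anything falls off the work surface, if the arm or the gripper's body presses on something with over 40 N, if the wrist force passes 120 N, or if a joint passes its speed limit or range.

## Working session

There is one attempt and no reset: what is moved stays moved. The work goes in short steps, Python scripts to look and compute and a tool call to move; the robot and the scene stay as the last step left them, time stands still between calls to the robot, and variables do not carry over. Pictures are saved under pics/ and viewed, at most 10 in all, crops included, and the job is handed in when it is done.

Besides the shell and the picture viewer there is one more tool, called after "Call:" as name([rows], argument=value, ...), one row to a line, values as JSON. servo_tool: Moves the arm, as the interface text tells. Its arguments: {"type":"object","properties":{"moves":{"type":"array","items":{"type":"object","properties":{"jaw":{"type":"number"},"dx":{"type":"number"},"dy":{"type":"number"},"dz":{"type":"number"},"roll":{"type":"number"}}}},"newtons":{"type":"number"}},"required":["moves"]}

```bash
mkdir -p pics; python3 - <<'E'
from station import *
import cv2,numpy as np
for n in("top","side"):
    p,d=grab_frame(n); cv2.imwrite(f"pics/{n}0.png",p[:,:,::-1]); np.save(f"{n}0.npy",d)
    c=calibration(n); np.savez(f"{n}c.npz",**{k:np.array(v) for k,v in c.items()}); print(n,np.round(-np.array(c["R"]).T@np.array(c["t"]),3))
s=get_state();print(s["t"],s["eef_pos"],s["ee_rot"],s["force"],s["width"])
E
```

```text
top [0.361 0.005 1.154]
side [0.121 0.628 0.896]
0.1 [0.1700534  0.65278263 0.22572103] [ 3.14012476e+00 -1.33791686e-04 -2.54901296e-01] [0.31057401 0.23526206 1.08742632] 0.0871978519842555
```

View pics/top0.png

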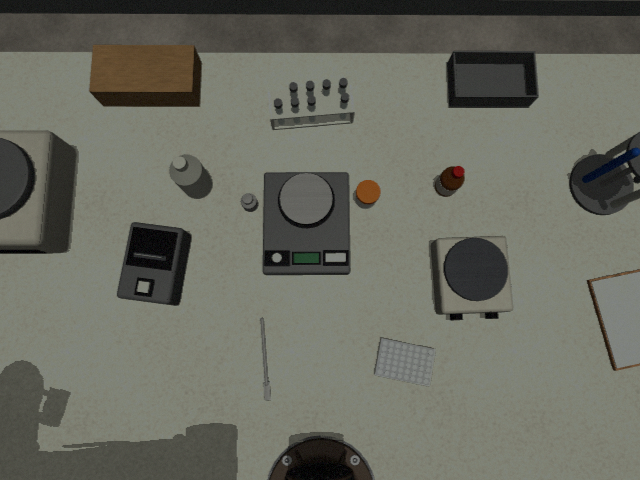

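View pics/side0.png

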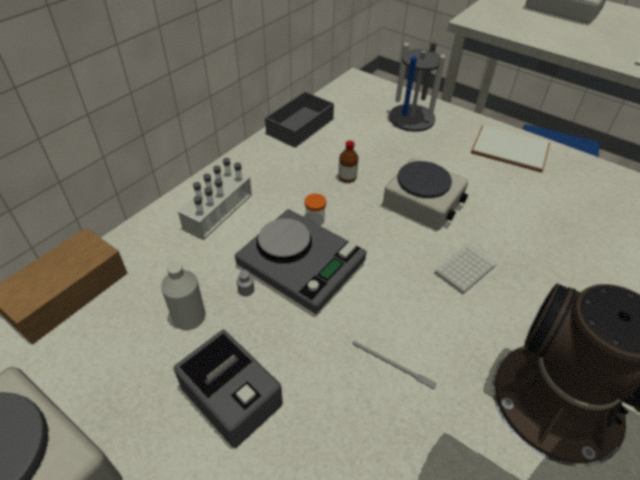

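The top view shows the balance with its pan at about (306,198), the round key at (277,258) on the left and the bar key at (335,258) on the right. The printer is on the left with its key at (144,287), and the hotplate is on the right. Next I'll work out their world positions.

```bash
python3 - <<'E'
import cv2,numpy as np
im=cv2.imread("pics/top0.png").astype(int);d=np.load("top0.npy");c=np.load("topc.npz")
K,R,t=c["intrinsics"],c["R"],c["t"].ravel(); g=im.min(2)
C=-R.T@t
def world(u,v,z):
    r=R.T@np.linalg.solve(K,[u,v,1]); return C+r*(z-C[2])/r[2]
def dep(u,v): 
    return C+R.T@(np.linalg.solve(K,[u,v,1])*d[int(round(v)),int(round(u))])
for n,(u,v),w,h,z,th in[("pan",(306,198),32,32,.066,110),("zero",(335,258),17,10,.058,150),("mode",(277,258),11,10,.058,150),("print",(144,287),14,13,.095,130)]:
    m=(g[v-h:v+h,u-w:u+w]>th).astype(np.uint8)
    k,l,st,ce=cv2.connectedComponentsWithStats(m); i=1+st[1:,4].argmax()
    p=ce[i]+[u-w,v-h]; ys,xs=np.where(l==i)
    print(n,p.round(1),st[i],"ang",round(cv2.minAreaRect(np.c_[xs,ys].astype(np.float32))[2],1),"W",world(*p,z).round(4),"depthW",dep(*p).round(4))
for n,p,z in[("weight",(249,202),.05),("cup",(368,192),.069),("wash",(180,163),.165),("reagent",(458,172),.12),
 ("bal FL",(263,274),.045),("bal FR",(350,274),.045),("bal RL",(264,172),.045),("bal RR",(349,172),.045),("pr FL",(118,297),.085),("pr FR",(175,303),.085)]:
    print(n,world(*p,z).round(3))
E
```

```text
pan [305.5 168.5] [  0   0  64   6 383] ang 90.0 W [0.7193 0.0333 0.066 ] depthW [7.409e-01 3.500e-02 2.000e-04]Traceback (most recent call last):
  File "<stdin>", line 11, in <module>
ValueError: attempt to get argmax of an empty sequence
```

```bash
cat > m.py <<'E'
import cv2,numpy as np
im=cv2.imread("pics/top0.png");d=np.load("top0.npy");c=np.load("topc.npz")
K,R,t=c["intrinsics"],c["R"],c["t"].ravel(); g=im.min(2)
C=-R.T@t
def world(u,v,z):
    r=R.T@np.linalg.solve(K,[u,v,1]); return C+r*(z-C[2])/r[2]
def dep(u,v): 
    return C+R.T@(np.linalg.solve(K,[u,v,1])*d[int(round(v)),int(round(u))])
for n,(u,v),w,h,z in[("pan",(306,198),31,26,.066),("zero",(335,258),14,8,.058),("mode",(277,258),10,8,.058),("print",(144,287),11,10,.095)]:
    th,m=cv2.threshold(g[v-h:v+h,u-w:u+w].copy(),0,1,cv2.THRESH_OTSU)
    k,l,st,ce=cv2.connectedComponentsWithStats(m); i=1+st[1:,4].argmax()
    p=ce[i]+[u-w,v-h]; ys,xs=np.where(l==i)
    print(n,th,p.round(1),st[i],cv2.minAreaRect(np.c_[xs,ys].astype(np.float32)),"W",world(*p,z).round(4),"depthW",dep(*p).round(4))
for n,p,z in[("weight",(249,202),.05),("cup",(368,192),.069),("wash",(180,163),.165),("reagent",(458,172),.12),
 ("bal FL",(263,274),.045),("bal FR",(350,274),.045),("bal RL",(264,172),.045),("bal RR",(349,172),.045),("pr FL",(118,297),.085),("pr FR",(175,303),.085)]:
    print(n,world(*p,z).round(3))
x=np.vstack([cv2.resize(im[150:280,255:360],None,fx=5,fy=5)[:600]])
E
python3 m.py
```

```text
pan 73.0 [305.7 198. ] [   5    1   52   51 2059] ((30.500003814697266, 26.0), (50.20458221435547, 50.20458221435547), 45.0) W [0.6493 0.0324 0.066 ] depthW [0.6498 0.0325 0.0641]
zero 68.0 [335.4 257. ] [  5   3  20   9 179] ((14.5, 7.0), (8.0, 19.0), 90.0) W [ 0.515  -0.0347  0.058 ] depthW [ 0.5151 -0.0347  0.0577]
mode 63.0 [276.3 257.2] [ 5  3 10  9 73] ((9.5, 7.0), (8.0, 9.0), 90.0) W [0.5146 0.098  0.058 ] depthW [0.5146 0.098  0.0583]
print 72.0 [142.9 286.6] [  4   4  12  12 116] ((9.824323654174805, 9.554054260253906), (10.685934066772461, 10.685934066772461), 9.462321281433105) W [0.4459 0.3795 0.095 ] depthW [0.4457 0.3786 0.0976]
weight [0.644 0.163 0.05 ]
cup [ 0.663 -0.109  0.069]
wash [0.698 0.293 0.165]
reagent [ 0.694 -0.302  0.12 ]
bal FL [0.478 0.129 0.045]
bal FR [ 0.478 -0.068  0.045]
bal RL [0.717 0.131 0.045]
bal RR [ 0.718 -0.068  0.045]
pr FL [0.424 0.435 0.085]
pr FR [0.411 0.312 0.085]
```

Call:
servo_tool([
  {"jaw":0,"dx":0.03,"dy":-0.039,"dz":0,"roll":1.46},
  {"jaw":0,"dx":0.03,"dy":-0.039,"dz":0,"roll":1.46},
  {"jaw":0,"dx":0.03,"dy":-0.039,"dz":0,"roll":1.46},
  {"jaw":0,"dx":0.03,"dy":-0.039,"dz":0,"roll":1.46},
  {"jaw":0,"dx":0.03,"dy":-0.039,"dz":0,"roll":1.46},
  {"jaw":0,"dx":0.03,"dy":-0.039,"dz":0,"roll":1.46},
  {"jaw":0,"dx":0.03,"dy":-0.039,"dz":0,"roll":1.46},
  {"jaw":0,"dx":0.03,"dy":-0.039,"dz":0,"roll":1.46},
  {"jaw":0,"dx":0.03,"dy":-0.039,"dz":0,"roll":1.46},
  {"jaw":0,"dx":0.03,"dy":-0.039,"dz":0,"roll":1.46},
], newtons=10)

```text
t: 1.35
eef_pos: [0.4707, 0.2617, 0.2264]
ee_rot: [3.142, 0.0, 0.001]
force: [0.5, 0.9, 0.3]
width: 0.0009
gripper_force: 0.0
```

Call:
servo_tool([
  {"jaw":0,"dx":0.03,"dy":-0.038},
  {"jaw":0,"dx":0.03,"dy":-0.038},
  {"jaw":0,"dx":0.03,"dy":-0.038},
  {"jaw":0,"dx":0.03,"dy":-0.038},
  {"jaw":0,"dx":0.03,"dy":-0.038},
  {"jaw":0,"dx":0.03,"dy":-0.038},
  {"jaw":0,"dz":-0.04},
  {"jaw":0,"dz":-0.04},
  {"jaw":0,"dz":-0.04},
  {"jaw":0},
])

```text
$.moves[0]: bad value
```

```bash
python3 - <<'E'
from station import *
import cv2
print({k:v for k,v in get_state().items() if k in("t","eef_pos","force")})
p,_=grab_frame("top"); cv2.imwrite("pics/top1.png",p[:,:,::-1])
E
```

```text
{'t': 1.35, 'eef_pos': array([0.47072201, 0.26173135, 0.22639927]), 'force': array([0.51331991, 0.91724155, 0.30381548])}
```

View pics/top1.png

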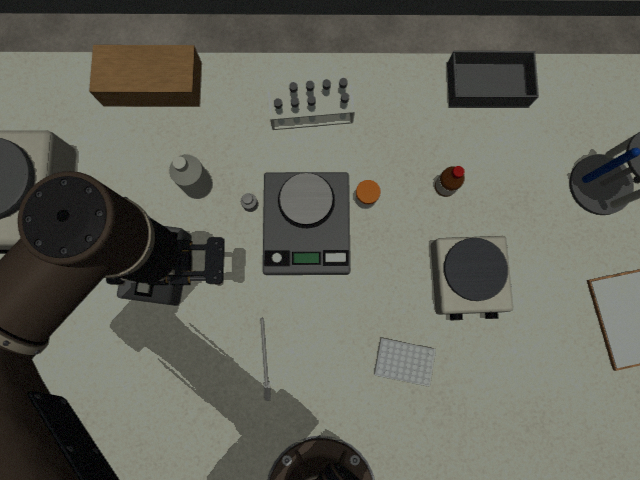

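The move was refused because every field is needed in each row. The picture shows the gripper at about (205,260), beside the printer, with nothing in the scene disturbed. I'll send it again in full.

Call:
servo_tool([
  {"jaw":0,"dx":0.03,"dy":-0.038,"dz":0,"roll":0},
  {"jaw":0,"dx":0.03,"dy":-0.038,"dz":0,"roll":0},
  {"jaw":0,"dx":0.03,"dy":-0.038,"dz":0,"roll":0},
  {"jaw":0,"dx":0.03,"dy":-0.038,"dz":0,"roll":0},
  {"jaw":0,"dx":0.03,"dy":-0.038,"dz":0,"roll":0},
  {"jaw":0,"dx":0.03,"dy":-0.038,"dz":0,"roll":0},
  {"jaw":0,"dx":0,"dy":0,"dz":-0.04,"roll":0},
  {"jaw":0,"dx":0,"dy":0,"dz":-0.04,"roll":0},
  {"jaw":0,"dx":0,"dy":0,"dz":-0.04,"roll":0},
  {"jaw":0,"dx":0,"dy":0,"dz":-0.01,"roll":0},
])

```text
t: 2.65
eef_pos: [0.6482, 0.0346, 0.0935]
ee_rot: [3.14, 0.005, -0.001]
force: [0.6, -0.4, 0.9]
width: 0.0004
gripper_force: 0.0
```

Call:
servo_tool([
  {"jaw":0,"dx":0,"dy":0,"dz":-0.01,"roll":0},
  {"jaw":0,"dx":0,"dy":0,"dz":-0.01,"roll":0},
  {"jaw":0,"dx":0,"dy":0,"dz":-0.004,"roll":0},
  {"jaw":0,"dx":0,"dy":0,"dz":0,"roll":0},
  {"jaw":0,"dx":0,"dy":0,"dz":0,"roll":0},
  {"jaw":0,"dx":0,"dy":0,"dz":0,"roll":0},
  {"jaw":0,"dx":0,"dy":0,"dz":0,"roll":0},
  {"jaw":0,"dx":0,"dy":0,"dz":0,"roll":0},
  {"jaw":0,"dx":0,"dy":0,"dz":0,"roll":0},
  {"jaw":0,"dx":0,"dy":0,"dz":0,"roll":0},
])

```text
t: 3.9
eef_pos: [0.6502, 0.0352, 0.0726]
ee_rot: [3.142, 0.0, 0.0]
force: [-0.1, 0.2, 0.7]
width: 0.0005
gripper_force: 0.0
```

Call:
servo_tool([
  {"jaw":0,"dx":0,"dy":0,"dz":-0.004,"roll":0},
  {"jaw":0,"dx":0,"dy":0,"dz":-0.003,"roll":0},
  {"jaw":0,"dx":0,"dy":0,"dz":-0.002,"roll":0},
  {"jaw":0,"dx":0,"dy":0,"dz":-0.002,"roll":0},
  {"jaw":0,"dx":0,"dy":0,"dz":0,"roll":0},
  {"jaw":0,"dx":0,"dy":0,"dz":0,"roll":0},
  {"jaw":0,"dx":0,"dy":0,"dz":0,"roll":0},
  {"jaw":0,"dx":0,"dy":0,"dz":0,"roll":0},
  {"jaw":0,"dx":0,"dy":0,"dz":0,"roll":0},
  {"jaw":0,"dx":0,"dy":0,"dz":0,"roll":0},
])

```text
t: 5.15
eef_pos: [0.6501, 0.0352, 0.0616]
ee_rot: [3.142, 0.0, 0.0]
force: [-2.0, 0.4, 5.7]
width: 0.0005
gripper_force: 2.4
```

Call:
servo_tool([
  {"jaw":0,"dx":0,"dy":0,"dz":0.014,"roll":0},
  {"jaw":0,"dx":0,"dy":0,"dz":0.02,"roll":0},
  {"jaw":0,"dx":-0.027,"dy":-0.014,"dz":0,"roll":0},
  {"jaw":0,"dx":-0.027,"dy":-0.014,"dz":0,"roll":0},
  {"jaw":0,"dx":-0.027,"dy":-0.014,"dz":0,"roll":0},
  {"jaw":0,"dx":-0.027,"dy":-0.014,"dz":0,"roll":0},
  {"jaw":0,"dx":-0.027,"dy":-0.014,"dz":0,"roll":0},
  {"jaw":0,"dx":0,"dy":0,"dz":0,"roll":0},
  {"jaw":0,"dx":0,"dy":0,"dz":-0.015,"roll":0},
  {"jaw":0,"dx":0,"dy":0,"dz":0,"roll":0},
])

```text
t: 6.4
eef_pos: [0.5148, -0.0347, 0.0791]
ee_rot: [3.141, 0.002, -0.0]
force: [0.3, -0.1, -0.3]
width: 0.0007
gripper_force: 0.0
```

```bash
python3 - <<'E'
from station import *
import cv2
print(get_state()["eef_pos"],get_state()["force"])
p,_=grab_frame("wrist"); cv2.imwrite("pics/w1.png",p[:,:,::-1])
p,_=grab_frame("side"); cv2.imwrite("pics/s1.png",cv2.resize(p[180:340,200:420,::-1],None,fx=3.6,fy=3.6))
E
```

```text
[ 0.51481585 -0.03473143  0.07913748] [ 0.34168559 -0.11992094 -0.33823044]
```

View pics/w1.png

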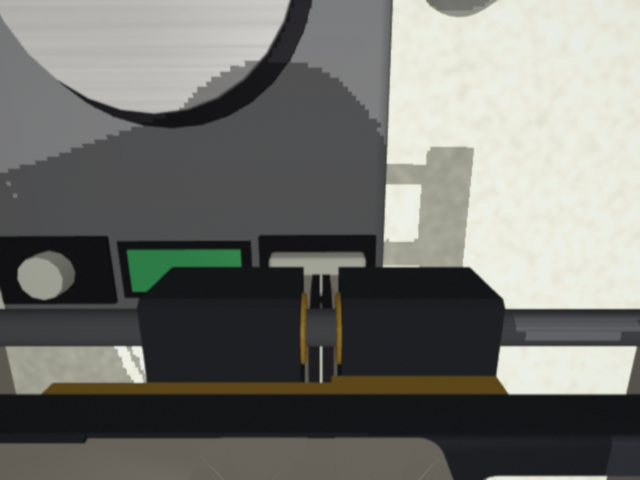

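View pics/s1.png

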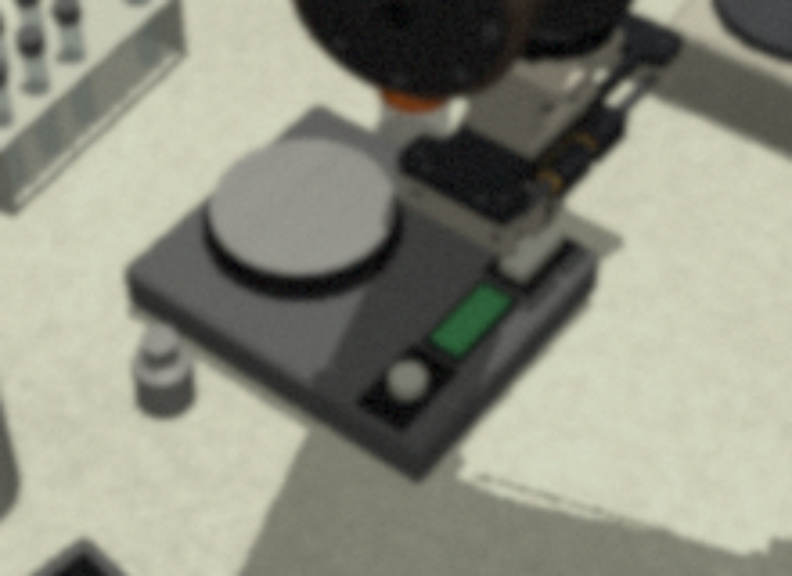

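The wrist and side views show the fingertips centred over the bar key, which is at about (318,262) in the wrist view. The round key is well clear and the pan is back up. Pressing zero now.

Call:
servo_tool([
  {"jaw":0,"dx":0,"dy":0,"dz":-0.012,"roll":0},
  {"jaw":0,"dx":0,"dy":0,"dz":-0.005,"roll":0},
  {"jaw":0,"dx":0,"dy":0,"dz":-0.003,"roll":0},
  {"jaw":0,"dx":0,"dy":0,"dz":-0.003,"roll":0},
  {"jaw":0,"dx":0,"dy":0,"dz":-0.002,"roll":0},
  {"jaw":0,"dx":0,"dy":0,"dz":-0.0015,"roll":0},
  {"jaw":0,"dx":0,"dy":0,"dz":0,"roll":0},
  {"jaw":0,"dx":0,"dy":0,"dz":0,"roll":0},
  {"jaw":0,"dx":0,"dy":0,"dz":0,"roll":0},
  {"jaw":0,"dx":0,"dy":0,"dz":0,"roll":0},
])

```text
t: 7.75
eef_pos: [0.5151, -0.0348, 0.0541]
ee_rot: [-3.142, -0.0, -0.0]
force: [-1.5, 0.1, 3.7]
width: 0.0005
gripper_force: 1.8
```

Call:
servo_tool([
  {"jaw":0,"dx":0,"dy":0,"dz":-0.0007,"roll":0},
  {"jaw":0,"dx":0,"dy":0,"dz":0,"roll":0},
  {"jaw":0,"dx":0,"dy":0,"dz":0,"roll":0},
  {"jaw":0,"dx":0,"dy":0,"dz":0,"roll":0},
  {"jaw":0,"dx":0,"dy":0,"dz":0.014,"roll":0},
  {"jaw":0,"dx":0,"dy":0,"dz":0.036,"roll":0},
  {"jaw":0,"dx":0,"dy":0,"dz":0.036,"roll":0},
  {"jaw":0,"dx":-0.006,"dy":0.036,"dz":0,"roll":0},
  {"jaw":0,"dx":-0.006,"dy":0.036,"dz":0,"roll":0},
  {"jaw":0,"dx":-0.006,"dy":0.036,"dz":0,"roll":0},
])

```text
t: 9.0
eef_pos: [0.497, 0.0743, 0.1403]
ee_rot: [-3.141, -0.001, -0.0]
force: [0.4, -0.2, 0.1]
width: 0.0003
gripper_force: 0.0
```

Call:
servo_tool([
  {"jaw":0,"dx":-0.006,"dy":0.036,"dz":0,"roll":0},
  {"jaw":0,"dx":-0.006,"dy":0.036,"dz":0,"roll":0},
  {"jaw":0,"dx":-0.006,"dy":0.036,"dz":0,"roll":0},
  {"jaw":0,"dx":-0.006,"dy":0.036,"dz":0,"roll":0},
  {"jaw":0,"dx":-0.006,"dy":0.036,"dz":0,"roll":0},
  {"jaw":0,"dx":-0.006,"dy":0.036,"dz":0,"roll":0},
  {"jaw":0,"dx":-0.006,"dy":0.036,"dz":0,"roll":0},
  {"jaw":0,"dx":-0.006,"dy":0.036,"dz":0,"roll":0},
  {"jaw":0,"dx":-0.003,"dy":0.018,"dz":0,"roll":0},
  {"jaw":0,"dx":0,"dy":0,"dz":0,"roll":0},
])

```text
t: 10.25
eef_pos: [0.4459, 0.38, 0.1395]
ee_rot: [-3.142, 0.0, 0.001]
force: [-0.1, 0.5, -0.7]
width: 0.0005
gripper_force: 0.0
```

```bash
python3 - <<'E'
from station import *
import cv2
print(get_state()["eef_pos"],get_state()["force"])
p,_=grab_frame("wrist"); cv2.imwrite("pics/w2.png",p[:,:,::-1])
E
```

```text
[0.44586367 0.38002299 0.1394876 ] [-0.13559131  0.54941655 -0.67926863]
```

View pics/w2.png

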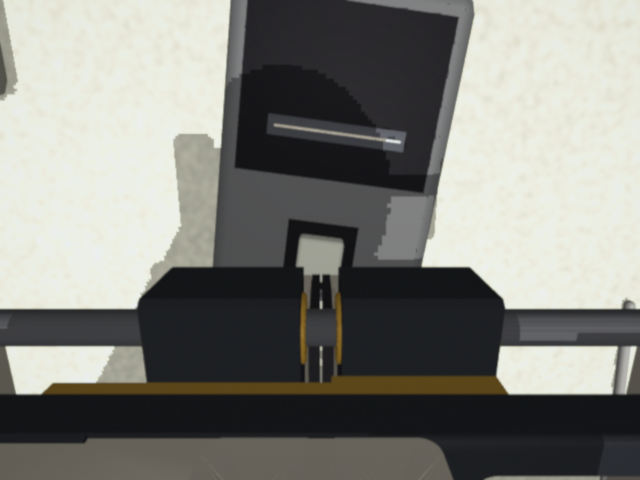

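The wrist view shows the square print key at about (320,250), just ahead of and centred on the closed fingertips at column 320. Pressing it now.

Call:
servo_tool([
  {"jaw":0,"dx":0,"dy":0,"dz":-0.025,"roll":0},
  {"jaw":0,"dx":0,"dy":0,"dz":-0.01,"roll":0},
  {"jaw":0,"dx":0,"dy":0,"dz":-0.005,"roll":0},
  {"jaw":0,"dx":0,"dy":0,"dz":-0.003,"roll":0},
  {"jaw":0,"dx":0,"dy":0,"dz":-0.003,"roll":0},
  {"jaw":0,"dx":0,"dy":0,"dz":-0.002,"roll":0},
  {"jaw":0,"dx":0,"dy":0,"dz":-0.001,"roll":0},
  {"jaw":0,"dx":0,"dy":0,"dz":0,"roll":0},
  {"jaw":0,"dx":0,"dy":0,"dz":0,"roll":0},
  {"jaw":0,"dx":0,"dy":0,"dz":0,"roll":0},
])

```text
t: 11.55
eef_pos: [0.4464, 0.3793, 0.0906]
ee_rot: [-3.141, -0.0, 0.0]
force: [2.2, -1.8, 3.6]
width: 0.0004
gripper_force: 1.9
```

Call:
servo_tool([
  {"jaw":0,"dx":0,"dy":0,"dz":0,"roll":0},
  {"jaw":0,"dx":0,"dy":0,"dz":0,"roll":0},
  {"jaw":0,"dx":0,"dy":0,"dz":0.014,"roll":0},
  {"jaw":0,"dx":0,"dy":0,"dz":0.03,"roll":0},
  {"jaw":0,"dx":0,"dy":0,"dz":0.03,"roll":0},
  {"jaw":0,"dx":0,"dy":0,"dz":0.03,"roll":0},
  {"jaw":0,"dx":0,"dy":0,"dz":0,"roll":0},
  {"jaw":0,"dx":0,"dy":0,"dz":0,"roll":0},
  {"jaw":0,"dx":0,"dy":0,"dz":0,"roll":0},
  {"jaw":0,"dx":0,"dy":0,"dz":0,"roll":0},
])

```text
t: 12.8
eef_pos: [0.4459, 0.3789, 0.1936]
ee_rot: [3.14, 0.001, -0.0]
force: [-0.5, 0.0, -0.3]
width: 0.0009
gripper_force: 0.0
```

```bash
python3 - <<'E'
from station import *
s=get_state();print(s["t"],s["eef_pos"],s["force"]);print(job_done())
E
```

```text
12.8 [0.4458604  0.37887941 0.1935843 ] [-0.48654179  0.01065157 -0.29043868]
the job is handed in; nothing more can be done
None
```

I pressed the pan, then the bar-shaped zero key, then the print key, each about 4–5 mm at roughly 4–5 N, and lifted clear after each; the job was handed in at 12.8 s, but no verdict came back.

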